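Set washed lids and rail saddles out to drain beside the frying range

ROBOT

A 7-joint arm with a two-finger parallel gripper is mounted at the origin on the work surface. World frame = base frame: x ahead of the robot, y to its left, z up, the work surface at z = 0. Lengths are in m, angles in rad, forces in N, time in s.
With the tool pointing down it reaches from about 0.4 to 0.925 m from the base axis. Payload 4.1 kg.
Tool frame: the origin (TCP) lies on the centre line of the jaws, within the pads' length; the fingertips stand bot.tip_extent ahead of it and the grasp point (between the pads) lies 11 mm behind it (bot.tip_extent is the distance from the TCP to the fingertips, in m); z points along the fingers, y is the line along which they close (so a half turn about z gives the same grasp; the last joint's range is limited). The gripper opens to 85 mm and grips with 20 to 120 N. Pads are 22 mm wide; open, the fingers measure 114 mm over their backs; the gripper's body (76 mm by 85 mm) begins 54 mm behind the grasp point. The pads swing forward as they close: fully open they stand 13 mm farther back than shut.
Start: joints at [1.244, 0.398, 0.045, 1.537, -0.019, 1.207, -0.051], TCP at [0.147, -0.633, 0.239] pointing down, gripper open.
Joint ranges: [-2.82, 2.82], [-0.49, 2.23], [-1.37, 1.46], [0, 2.46], [-1.36, 4.5], [0.23, 2], [-2.94, 2.94]. Speed limits (rad/s): [2.57, 2.57, 3.14, 3.14, 3.14, 3.14, 3.14].

INTERFACE

Orientations are given as a unit quaternion [x, y, z, w].
In Python, from workcell import bot gives the robot as it stands. Calls block until the motion is done:
- bot.move_pose(position, orientation): joint-space move of the TCP to a pose.
- bot.servo_line(position, speed=0.15, attitude=None, guard=None): straight line of the TCP; attitude=None keeps the orientation; speed is the mean speed in m/s. With guard (N) it stops when the force on the tool has changed by that much, and returns True; else False.
- bot.move_joints(angles): joint-space move.
- bot.set_gripper(opening): finger opening in m; the grip force is fixed at half the most; returns when the fingers have stopped.
- bot.dwell(seconds).
- bot.solve_ik(position, orientation): joint angles nearest the present ones, or None.
- bot.sense(): the state.
- bot.capture(name): name is "scene" or "side" or "wrist"; returns a dict with "frame" (400x640x3 uint8, red, green, blue), "camera_matrix" (3x3 intrinsics, pixels), "dist" ([k1, k2, p1, p2, k3] as OpenCV has them; the pictures are not rectified), "extrinsics" (4x4, takes a point from camera to world coordinates); the wrist camera has in their place "T_tool_cam" (4x4, takes a point from camera to tool coordinates, whose origin is the TCP and whose axes are the flange's). Camera axes: x right, y up, looking along -z (the intrinsics and any distortion apply to the point x, -y, -z); pixel columns grow to the right and rows downward; lengths in m; the calibration is good to about 2 mm. A picture is of the moment at which its call begins: read the wrist's pose just before it. There is no depth.
A pose or a line that the arm cannot do raises bot.PlanningError and nothing moves.
- bot.sign_off(): hands the job in; it is judged then, once.
The state is a dict: "clock": time; "joint_positions": joint angles; "qd": joint speeds; "effort": joint torques, N m; "tcp_pos": TCP position; "eef_rot": TCP orientation; "force": force on the tool from outside, world axes, zero at the start; "torque": the same for the moment, N m; "grip_width": finger opening in m; "grip_force": force on a finger pad.
Only numpy, scipy, OpenCV 4.12 (cv2) and the standard library are available. Lean on these libraries where they do the work, as an engineer would, in place of code of your own. Each camera call takes 0.05 s, during which the arm holds its last target. There are 200 camera calls.

TASK

First swing the drain lever right over, away from the robot's side, to open the drain. Then put every washed part on the black mat out to drain, in any order: lay each pot lid handle up on the two sloping rails of the drain rack, flat on both rails with the handle running along them, side by side and with its low edge down against the stop rod, and hang each folded steel saddle astride the round bar so that it rides free. When all are in place press the black start button of the dryer fully down and let go, leaving the open pot and the salt shaker that stand among the parts where they are.

Things in the scene. Friction and masses are not known exactly. Their poses are not given: they have to be found in the camera images.
- bed: Sloping bed of the drain rack, fixed. Origin: its middle, in the plane of the lids' undersides, 75 mm above the counter. Axes: y along the rails; x up the slope, away from the robot, 20 degrees upward; z square to the bed. Two steel rails 12 mm thick, 420 mm long, at x = -26 and +26 mm; an 8 mm stop rod at x = -45, z = +4 mm: a lid against it has its origin at x = -1 mm.
- rack: Fixed frame that carries the bed (moves with it). Origin on the counter under the bed's origin, z up. End frames at y = -205 and +205 mm, lower than the bed. There is room for three lids side by side between them, with origins at most 165 mm from the middle; flat drip sheet below.
- bar: Fixed stand with a horizontal round steel bar, 14 mm thick, axis 140 mm above the counter, on two posts (16 mm thick, up to 149 mm high) at x = -135 and +135 mm. Origin: on the counter under the bar's middle; x along the bar, z up. A saddle hanging on it has its origin at about z = 97 mm. Keep saddle origins within 100 mm of the middle, x along the bar.
- drain (a joint): Drain lever angle in rad: 0 to 0.15 at the start (leaning towards its own -x side, the robot's side), 1.0 right over (leaning away). Stays where it is left; counts as open above 0.8.
- drain_tip (a point): Tip of the black drain lever, 80 mm long from its pivot.
- drain_base: Grey block of the drain lever, on the counter between rack and bar. Origin: centre of its underside; the lever swings in its x-z plane, from -x to +x.
- start_top (a point): Top centre of the dryer's black push button (36 mm across) in a grey housing at the right; pressed straight down, 6 mm travel, about 5 N fully down, springs back.
- start (a joint): Travel of the start button in m, 0 up, 0.006 fully down; counts as pressed above 0.004.
- lid0: Stainless pot lid: flat plate 80 x 96 mm, 6 mm thick, with a loop handle on top: a level grip bar 10 mm wide, 12 mm high and 68 mm long, along the lid's y, its centre 40 mm above the underside. About 0.2 kg. Origin: centre of the underside; x along the 80 mm side, z up through the handle. All alike; one may be absent (None).
- saddle0: Folded stainless saddle, an inverted U standing on its two legs: 64 mm long (x), 44 mm wide over the legs (y), 54 mm high, sheet 4 mm, so 36 mm clear between the legs and 50 mm under the top. About 0.13 kg. Origin: centre of the underside, between the feet; x along the fold, z up. All alike; one may be absent (None).
- lid1: Stainless pot lid: flat plate 80 x 96 mm, 6 mm thick, with a loop handle on top: a level grip bar 10 mm wide, 12 mm high and 68 mm long, along the lid's y, its centre 40 mm above the underside. About 0.2 kg. Origin: centre of the underside; x along the 80 mm side, z up through the handle. All alike; one may be absent (None).
- saddle1: Folded stainless saddle, an inverted U standing on its two legs: 64 mm long (x), 44 mm wide over the legs (y), 54 mm high, sheet 4 mm, so 36 mm clear between the legs and 50 mm under the top. About 0.13 kg. Origin: centre of the underside, between the feet; x along the fold, z up. All alike; one may be absent (None).
- lid2: Stainless pot lid: flat plate 80 x 96 mm, 6 mm thick, with a loop handle on top: a level grip bar 10 mm wide, 12 mm high and 68 mm long, along the lid's y, its centre 40 mm above the underside. About 0.2 kg. Origin: centre of the underside; x along the 80 mm side, z up through the handle. All alike; one may be absent (None).
- saddle2: Folded stainless saddle, an inverted U standing on its two legs: 64 mm long (x), 44 mm wide over the legs (y), 54 mm high, sheet 4 mm, so 36 mm clear between the legs and 50 mm under the top. About 0.13 kg. Origin: centre of the underside, between the feet; x along the fold, z up. All alike; one may be absent (None).
- pot: Bystander, to be left alone: small open steel pot without a lid or handle, 80 mm across, 65 mm high. Origin: centre of the underside.
- shaker: Bystander, to be left alone: aluminium salt shaker, 60 mm across, 100 mm high. Origin: centre of the underside.
Not all that is in view belongs to the job. There is more than one size of the part that bears start_top; the job needs the largest.

How it is judged:
By the outcome, as a careful person would: the job done as asked, in the order asked, and still so for the second after the job is handed in, with the robot touching nothing.
Of lid0, lid1, lid2 only 2 to 3 are there at a start; the rules pass over those that are not, and their reading is None.
Of saddle0, saddle1, saddle2 only 2 to 3 are there at a start; the rules pass over those that are not, and their reading is None.
At some moment in a run one of lid0, lid1, lid2 may be knocked a few centimetres aside while the robot is not near it.
It also fails if it takes over 208 s, if anything falls off the work surface, if the arm or the gripper's body presses on something with over 40 N, if the wrist force passes 120 N, or if a joint passes its speed limit or range.

## Working session

There is one attempt and no reset: what is moved stays moved. The work goes in short steps, each a Python script; the robot and the scene stay as the last script left them, time stands still between calls to the robot, and variables do not carry over. Pictures are saved under pics/ and viewed, at most 14 in all, crops included, and the job is handed in when it is done.

```bash
ls; mkdir -p pics; python3 - <<'E'
from workcell import bot
import cv2,numpy as np
for n in("scene","side"):
    c=bot.capture(n); cv2.imwrite(f"pics/{n}0.png",c["frame"][:,:,::-1])
    np.set_printoptions(precision=4,suppress=True)
    print(n,c["camera_matrix"],c["dist"],c["extrinsics"])
s=bot.sense();print(s,bot.tip_extent)
c=bot.capture("wrist");print(c["T_tool_cam"],c["camera_matrix"],c["dist"])
E
```

```text
pics
scene [[417.7702   0.     328.177 ]
 [  0.     417.7702 196.208 ]
 [  0.       0.       1.    ]] [-0.0728  0.      0.      0.      0.    ] [[ 0.8784 -0.4052  0.2535  0.8778]
 [ 0.4779  0.7399 -0.4734 -0.6643]
 [ 0.0043  0.537   0.8436  1.1519]
 [ 0.      0.      0.      1.    ]]
side [[452.9585   0.     319.1245]
 [  0.     452.9585 194.6908]
 [  0.       0.       1.    ]] [-0.1158  0.      0.      0.      0.    ] [[ 0.9635  0.1366 -0.2301  0.2429]
 [-0.2676  0.5027 -0.822  -1.0773]
 [ 0.0034  0.8536  0.5209  0.7466]
 [ 0.      0.      0.      1.    ]]
{'clock': 0.1, 'joint_positions': array([ 1.244 ,  0.3991,  0.045 ,  1.5377, -0.0187,  1.2069, -0.0507]), 'qd': array([-0.0006, -0.0004,  0.0009, -0.0027,  0.0008,  0.0013, -0.0014]), 'effort': array([  0.0045, -47.6262,   1.3705, -25.4949,   0.012 ,   0.005 ,
         0.    ]), 'tcp_pos': array([ 0.1467, -0.6327,  0.2384]), 'eef_rot': array([ 0.9935,  0.1137, -0.0002, -0.0009]), 'force': array([-0.3695,  0.8848, -0.7301]), 'torque': array([ 0.0107,  0.0028, -0.0795]), 'grip_force': 0.0, 'grip_width': 0.08541500433071104} 0.008
[[ 0.0001  0.9445  0.3285  0.0847]
 [ 1.      0.0003 -0.0011  0.0006]
 [-0.0011  0.3285 -0.9445 -0.1357]
 [ 0.      0.      0.      1.    ]] [[303.7939   0.     318.4856]
 [  0.     303.7939 197.1181]
 [  0.       0.       1.    ]] [-0.0299  0.      0.      0.      0.    ]
```

View pics/scene0.png

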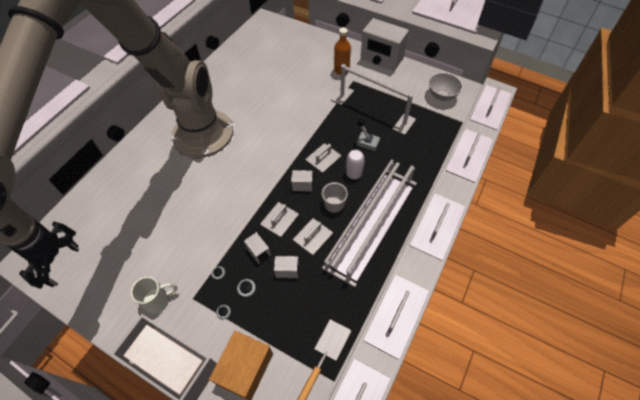

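View pics/side0.png

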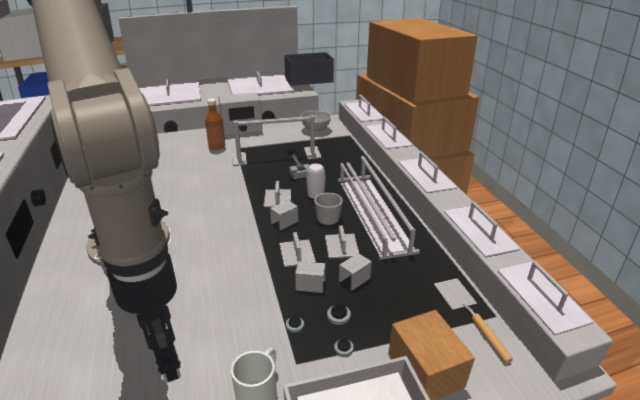

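The scene camera shows three lids at about (323,156), (280,218), (313,236) and three saddles at (302,180), (257,247), (286,266). It also shows the pot at (334,197), the shaker at (355,163), the lever at (367,137), the rack at (370,225) and the bar at (375,90). There are three buttons, and the largest is at (246,287). Next come enlarged crops for the pixel work.

```bash
cat > h.py <<'E'
from workcell import bot
import cv2,numpy as np
from scipy.spatial.transform import Rotation as R
np.set_printoptions(precision=4,suppress=True)
F=np.diag([1,-1,-1,1.])
def cam(name):
    s=bot.sense(); c=bot.capture(name)
    if name=="wrist":
        T=np.eye(4);T[:3,:3]=R.from_quat(s["eef_rot"]).as_matrix();T[:3,3]=s["tcp_pos"];T=T@c["T_tool_cam"]
    else: T=c["extrinsics"]
    return dict(img=c["frame"][:,:,::-1].copy(),K=c["camera_matrix"],d=np.array(c["dist"]),T=T@F)
def ray(c,p):
    u=cv2.undistortPoints(np.array([[p]],float),c["K"],c["d"]).ravel()
    v=c["T"][:3,:3]@[u[0],u[1],1]; return c["T"][:3,3],v/np.linalg.norm(v)
def onz(c,p,z):
    o,v=ray(c,p); return o+v*(z-o[2])/v[2]
def tri(*cp):
    A=np.zeros((3,3));b=np.zeros(3)
    for c,p in cp:
        o,v=ray(c,p);M=np.eye(3)-np.outer(v,v);A+=M;b+=M@o
    x=np.linalg.solve(A,b)
    return x,max(np.linalg.norm(np.cross(x-ray(c,p)[0],ray(c,p)[1])) for c,p in cp)
def proj(c,X):
    Ti=np.linalg.inv(c["T"]);r,_=cv2.Rodrigues(Ti[:3,:3])
    return cv2.projectPoints(np.atleast_2d(X).astype(float),r,Ti[:3,3],c["K"],c["d"])[0][:,0]
def down(yaw):  # tool down, closing line (tool y) at angle yaw from world x
    y=np.array([np.cos(yaw),np.sin(yaw),0]);z=np.array([0,0,-1.]);return R.from_matrix(np.c_[np.cross(y,z),y,z])
E
python3 - <<'E'
from h import *
import pickle
a=cam("scene");b=cam("side");pickle.dump((a,b),open("s0.pkl","wb"))
def crop(c,x0,y0,w,h,s,n):
    im=cv2.resize(c["img"][y0:y0+h,x0:x0+w],None,fx=s,fy=s,interpolation=cv2.INTER_CUBIC)
    for i in range((x0//20+1)*20,x0+w,20):
        cv2.line(im,((i-x0)*s,0),((i-x0)*s,6),(0,0,255),1);cv2.putText(im,str(i),((i-x0)*s,16),0,.35,(0,255,255))
    for i in range((y0//20+1)*20,y0+h,20):
        cv2.line(im,(0,(i-y0)*s),(6,(i-y0)*s),(0,0,255),1);cv2.putText(im,str(i),(8,(i-y0)*s+4),0,.35,(0,255,255))
    cv2.imwrite(n,im)
crop(a,205,60,260,240,3,"pics/a1.png" ) 
crop(b,225,100,200,150,4,"pics/b1.png")
E
python3 -c "
import cv2
for f in('a1','b1'):
    i=cv2.imread(f'pics/{f}.png');print(i.shape)
    if i.shape[0]>600: cv2.imwrite(f'pics/{f}.png',i[:600] if 0 else cv2.resize(i,None,fx=600/i.shape[0],fy=600/i.shape[0]))"
```

```text
(720, 780, 3)
(600, 800, 3)
```

View pics/a1.png

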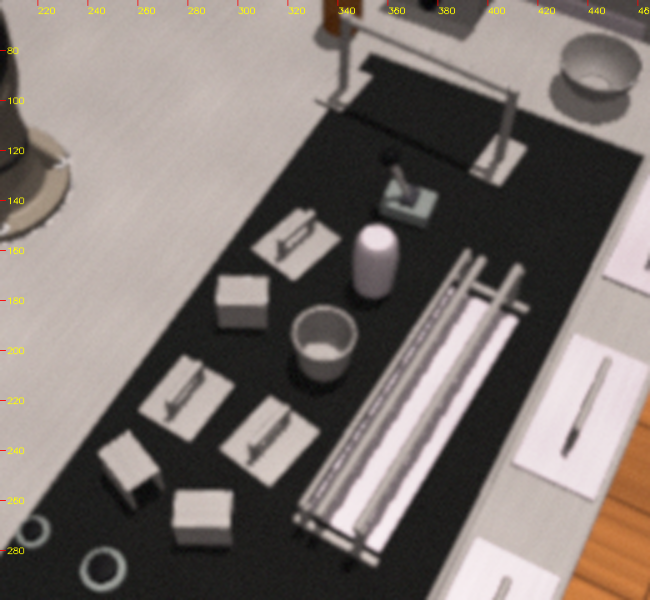

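View pics/b1.png

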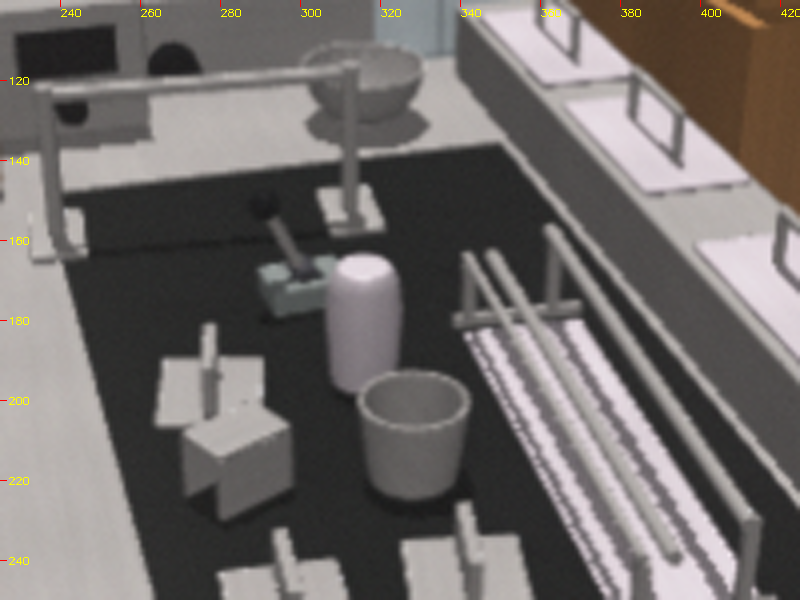

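The crops give the corners I need: bar ends, lever tip at scene (361,122) and side (291,151), rail ends, lid plate corners and saddle tops. I'll triangulate these and cross-check the heights.

```bash
cat > p0.py <<'E'
from h import *
import pickle
a,b=pickle.load(open("s0.pkl","rb"))
A=lambda x,y:(205+x/2.5,60+y/2.5)
B=lambda x,y:(225+x/4,100+y/4)
for n,p,q in [("barL",A(345,22),B(45,90)),("barR",A(513,95),B(350,68)),("levtip",A(390,156),B(263,204)),("levroot",A(408,195),B(300,270)),
 ("stop far",A(467,253),B(467,257)),("low far",A(482,262),B(492,253)),("high far",A(519,268),B(552,230)),("high near",A(360,527),B(752,520)),("low near",A(312,510),B(675,557)),
 ("S1 cor",A(267,276),B(265,405)),("S1 b",A(269,303),B(290,427)),("S1 c",A(217,303),B(220,458)),("S1 d",A(218,276),B(185,435)),
 ("handleA far",A(315,213),B(210,325)),("handleC far",A(290,411),B(464,503)),("button big",A(103,568),(339,311)),("bSm1",A(33,530),(295,323)),("bsm2",(223.5,311),(344,346)),("pot rim",A(325,335),B(414,397)),
 ("shaker top",A(378,236),B(364,268))]:
    x,e=tri((a,p),(b,q));print(n,x,"res mm %.1f"%(e*1e3))
for n,z,P in [("lidA",.006,[(300,208),(341,240),(293,280),(250,246)]),("lidB",.006,[(186,356),(234,384),(190,441),(137,411)]),("lidC",.006,[(271,396),(320,432),(268,487),(219,447)]),
 ("S1",.054,[(218,276),(267,276),(268,302),(217,302)]),("S2",.054,[(127,431),(157,466),(133,482),(98,450)]),("S3",.054,[(176,490),(232,490),(232,517),(174,517)]),("button",.03,[(103,568)])]:
    X=np.array([onz(a,A(*p),z) for p in P]);print(n,X.mean(0)[:2],[ "%.0f@%.0f"%(1e3*np.hypot(*d[:2]),np.degrees(np.arctan2(d[1],d[0]))) for d in np.roll(X,-1,0)-X])
E
python3 p0.py
```

```text
barL [0.3609 0.403  0.1461] res mm 3.1
barR [0.6284 0.3834 0.1457] res mm 2.7
levtip [0.5153 0.2446 0.0931] res mm 0.0
levroot [0.5466 0.2493 0.0248] res mm 0.1
stop far [0.6679 0.1674 0.0618] res mm 0.3
low far [0.6899 0.1643 0.0628] res mm 2.1
high far [0.7396 0.1647 0.0786] res mm 0.1
high near [ 0.7217 -0.2477  0.0772] res mm 0.9
low near [ 0.6653 -0.2526  0.065 ] res mm 3.6
S1 cor [0.4591 0.0083 0.0548] res mm 5.6
S1 b [ 0.475  -0.0182  0.0461] res mm 0.8
S1 c [ 0.4181 -0.0527  0.0514] res mm 0.1
S1 d [ 0.399  -0.0175  0.0525] res mm 1.7
handleA far [0.4513 0.1482 0.0397] res mm 1.9
handleC far [ 0.5704 -0.137   0.0404] res mm 3.4
button big [ 0.4775 -0.4074  0.015 ] res mm 0.9
bSm1 [ 0.3773 -0.4078  0.0071] res mm 0.2
bsm2 [ 0.4596 -0.4953  0.0071] res mm 0.5
pot rim [ 0.5641 -0.0352  0.0649] res mm 2.1
shaker top [0.5642 0.11   0.0962] res mm 0.9
lidA [0.4427 0.1113] ['81@-16', '95@-105', '83@165', '97@73']
lidB [ 0.4405 -0.1689] ['76@-5', '96@-94', '80@177', '99@84']
lidC [ 0.5613 -0.1708] ['80@-11', '97@-102', '81@167', '95@78']
S1 [ 0.4364 -0.0194] ['64@29', '41@-58', '65@-151', '41@119']
S2 [ 0.4415 -0.29  ] ['60@-21', '33@-113', '60@166', '41@67']
S3 [ 0.5487 -0.2977] ['64@29', '33@-59', '65@-151', '33@118']
button [ 0.4835 -0.4114] ['0@0']
```

Lids, saddles, rails and bar all match their stated sizes and heights to 2–3 mm. Lever first.

```bash
cat >> h.py <<'E'
def go(pos,yaw,tilt=None):
    "joint move, picking the half turn nearest the present joints"
    q0=bot.sense()["joint_positions"];best=None
    for k in(0,np.pi):
        r=down(yaw+k)
        if tilt is not None: r=tilt*r
        q=bot.solve_ik(list(pos),r.as_quat().tolist())
        if q is not None:
            d=np.abs(np.array(q)-q0).max()
            if best is None or d<best[0]: best=(d,r)
    if best is None: raise RuntimeError(("no ik",pos,yaw))
    bot.move_pose(list(pos),best[1].as_quat().tolist());return best[1]
def line(pos,speed=.15,guard=None): return bot.servo_line(list(pos),speed=speed,guard=guard)
def rep(t=""):
    s=bot.sense();print(t,"t=%.1f"%s["clock"],s["tcp_pos"],"F",s["force"],"grip %.4f %.0f"%(s["grip_width"],s["grip_force"]))
E
python3 - <<'E'
from h import *
bot.set_gripper(0)
u=np.array([np.cos(.12),np.sin(.12),0]);tip=np.array([.5153,.2446,0]);piv=np.array([.547,.249,0])
p=tip-.06*u
go(p+[0,0,.2],.12);rep()
line(p+[0,0,.072],.15);rep()
print(line(piv+.022*u+[0,0,.072],.06,guard=25));rep("pushed")
s=bot.sense()["tcp_pos"]
line(s-.03*u,.1);line(s-.03*u+[0,0,.14],.2);rep()
c=cam("wrist");cv2.imwrite("pics/w1.png",c["img"])
c=cam("scene");cv2.imwrite("pics/sc1.png",cv2.resize(c["img"][60:300,205:465],None,fx=2.5,fy=2.5))
E
```

```text
t=4.2 [0.4562 0.2366 0.1998] F [-0.8933  0.0876 -0.117 ] grip 0.0001 0
 t=5.2 [0.4563 0.238  0.0728] F [-0.4345 -0.4072 -0.6194] grip 0.0003 0
True
pushed t=6.1 [0.4903 0.2417 0.0738] F [-3.2038 -3.2519  9.3859] grip -0.0001 5
 t=7.4 [0.4602 0.2374 0.2127] F [-0.0977 -0.5601 -0.0144] grip 0.0001 0
```

View pics/w1.png

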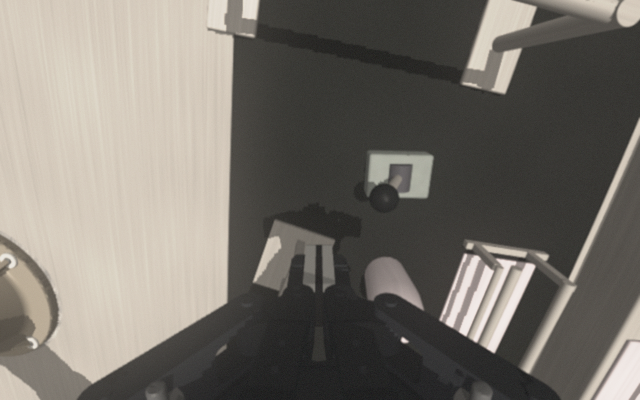

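The wrist view shows the lever knob at (384,197) on the grey block, still leaning to the robot's side, because the guard tripped on first contact. I'll push again, higher up on the knob and with a higher guard.

```bash
python3 - <<'E'
from h import *
u=np.array([np.cos(.12),np.sin(.12),0]);tip=np.array([.5153,.2446,0]);piv=np.array([.547,.249,0])
w=cam("wrist");print("tip",onz(w,(384,197),.093))
p=tip-.05*u
line(p+[0,0,.083],.2);rep()
print(line(piv+.026*u+[0,0,.083],.035,guard=45));rep("pushed")
s=bot.sense()["tcp_pos"]
line(s-.03*u,.1);line(s-.03*u+[0,0,.13],.2);rep()
c=cam("wrist");cv2.imwrite("pics/w2.png",c["img"])
E
```

```text
tip [0.5174 0.2393 0.093 ]
 t=8.3 [0.4661 0.2394 0.0838] F [ 0.5396  0.5714 -0.193 ] grip -0.0002 0
False
pushed t=11.6 [0.5602 0.2507 0.0825] F [-27.449   -9.2046  19.1094] grip 0.0001 15
 t=12.9 [0.5301 0.2464 0.2113] F [-0.11    0.7988  0.215 ] grip -0.0002 0
```

View pics/w2.png

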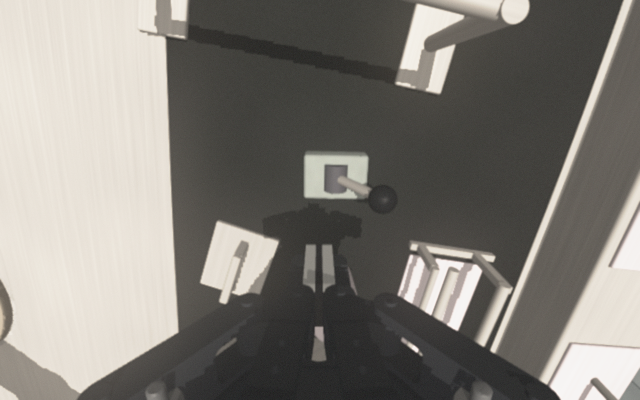

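The lever now leans away, with the knob at (382,198) on the far side of its pivot, and it stopped against its end with about 27 N. Saddle S1 goes to the bar next.

```bash
cat >> h.py <<'E'
rad=np.radians
BAR=np.array([.4947,.393,0]);BD=np.array([np.cos(rad(-4.2)),np.sin(rad(-4.2)),0])
def pick(xy,yaw,ztcp,w=.085,zt=.2):
    bot.set_gripper(.085); xy=np.array([*xy,0])
    go(xy+[0,0,zt],yaw); line(xy+[0,0,ztcp],.15); bot.set_gripper(0); rep("grip")
    line(xy+[0,0,zt+.08],.25)
    g=bot.sense()["grip_width"]; rep("lift"); return abs(g-w)<.004
def hang(t):
    p=BAR+t*BD
    go(p+[0,0,.28],rad(85.8)); line(p+[0,0,.18],.2)
    print("touch",line(p+[0,0,.121],.05,guard=6)); rep("hang"); bot.set_gripper(.085)
    z=bot.sense()["tcp_pos"]; line(z+[0,0,.13],.25)
E
python3 - <<'E'
from h import *
if pick((.437,-.0195),rad(119),.026,.044): 
    hang(.078)
c=cam("scene");cv2.imwrite("pics/sc2.png",cv2.resize(c["img"][50:300,205:465],None,fx=2.4,fy=2.4))
rep()
E
```

```text
grip t=16.6 [ 0.4375 -0.0197  0.0267] F [-1.1229  0.2593  6.0045] grip 0.0435 60
lift t=17.8 [ 0.4359 -0.0195  0.2786] F [-0.4938  0.1907 -1.302 ] grip 0.0431 60
touch True
hang t=21.1 [0.5723 0.387  0.1238] F [-0.6005 -0.1396  5.1327] grip 0.0436 61
 t=22.3 [0.5715 0.385  0.2503] F [-0.0216 -0.0713  0.415 ] grip 0.0850 0
```

View pics/sc2.png

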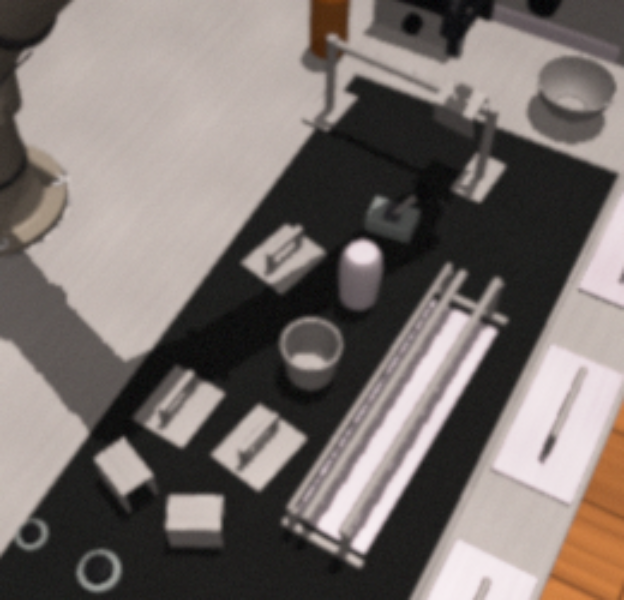

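S1 hangs astride the bar at crop pixel (462,105), and the rest is undisturbed. Next are the other two saddles.

```bash
python3 - <<'E'
from h import *
if pick((.547,-.299),rad(119),.026,.044,.22): hang(0)
if pick((.4415,-.291),rad(71),.026,.044,.22): hang(-.078)
rep()
p=[.44,0,.32]; bot.set_gripper(.0); go(p,0)
import pickle
c=cam("scene");cv2.imwrite("pics/sc3.png",cv2.resize(c["img"][50:300,205:465],None,fx=2.4,fy=2.4))
w=cam("wrist");cv2.imwrite("pics/w3.png",w["img"]);pickle.dump((c,w),open("s3.pkl","wb"));rep()
E
```

```text
grip t=26.8 [ 0.5477 -0.2993  0.0268] F [ 0.5135 -0.1386  3.0111] grip 0.0437 61
lift t=28.1 [ 0.546  -0.2989  0.2983] F [-0.8943 -0.7613 -1.2334] grip 0.0432 61
touch True
hang t=32.2 [0.4945 0.3927 0.1237] F [ 0.2883 -0.7965  4.6091] grip 0.0433 61
grip t=38.0 [ 0.442  -0.2914  0.0267] F [-0.8635 -1.2637  5.2093] grip 0.0436 61
lift t=39.2 [ 0.4405 -0.2906  0.2985] F [ 0.0186 -0.7398 -0.9953] grip 0.0436 60
touch True
hang t=43.4 [0.4167 0.3984 0.1237] F [-0.4449 -0.5804  5.0439] grip 0.0439 61
 t=44.5 [0.416  0.3965 0.2514] F [ 0.7917 -1.0102 -0.6665] grip 0.0851 0
 t=46.9 [0.4402 0.0013 0.3199] F [-0.0415  0.019  -0.2312] grip 0.0000 0
```

View pics/sc3.png

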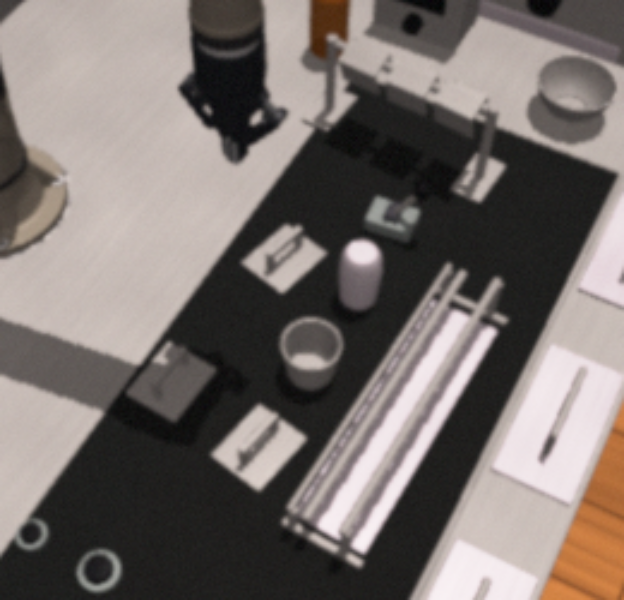

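All three saddles hang on the bar. Lid B has been knocked: its centre is now at crop (172,383), where it was about (180,405). I'll re-measure it and place lid A first.

```bash
cat >> h.py <<'E'
BED=np.array([.703,-.041,.075]);PSI=rad(-2.5)
TILT=R.from_euler("z",PSI)*R.from_euler("y",rad(-20))*R.from_euler("z",-PSI)
RB=(R.from_euler("z",PSI)*R.from_euler("y",rad(-20))).as_matrix()
def bed(x,y,z): return BED+RB@[x,y,z]
def lay(y,h):
    go(bed(.008,y,h+.12),PSI,TILT); rep("above")
    line(bed(.008,y,h+.02),.15)
    print("down",line(bed(.008,y,h-.006),.03,guard=5)); rep("down")
    p=bot.sense()["tcp_pos"]+RB@[0,0,.0007]
    print("slide",line(p-RB@[.02,0,0],.02,guard=7)); rep("slid")
    print("bedpos mm",1e3*(RB.T@(bot.sense()["tcp_pos"]-BED)))
    p=bot.sense()["tcp_pos"]; bot.set_gripper(.06); line(p+RB@[0,0,.1],.15)
def rect(c,P,z=.006,f=2.4,o=(205,50)):
    X=np.array([onz(c,(o[0]+x/f,o[1]+y/f),z) for x,y in P]);e=[ "%.0f@%.0f"%(1e3*np.hypot(*d[:2]),np.degrees(np.arctan2(d[1],d[0]))) for d in np.roll(X,-1,0)-X]
    print(X.mean(0)[:2],e)
E
python3 - <<'E'
from h import *
import pickle
c,w=pickle.load(open("s3.pkl","rb"))
rect(c,[(290,224),(327,256),(283,291),(241,262)])
rect(c,[(174,343),(216,374),(172,423),(127,392)])
rect(c,[(259,404),(306,440),(258,490),(211,453)])
if pick((.4427,.112),rad(-16),.029,.010,.22):
    lay(.105,.029)
w=cam("wrist");cv2.imwrite("pics/w4.png",w["img"])
E
```

```text
[0.4445 0.1113] ['80@-19', '89@-107', '79@168', '100@74']
[ 0.4136 -0.1436] ['77@-11', '92@-97', '78@172', '96@82']
[ 0.561  -0.1708] ['81@-12', '92@-102', '80@168', '93@79']
grip t=50.5 [0.4427 0.1121 0.0292] F [-1.9405  0.3078  4.0875] grip 0.0086 59
lift t=51.7 [0.4417 0.1116 0.2985] F [-0.6133 -0.5949 -2.5469] grip 0.0090 58
above t=52.7 [0.6633 0.0664 0.2173] F [ 0.7259 -0.854  -2.113 ] grip 0.0088 58
down True
down t=54.1 [0.7047 0.0638 0.106 ] F [-1.0917 -0.1343  5.5226] grip 0.0089 59
slide True
slid t=54.7 [0.6939 0.0639 0.1023] F [ 2.6377  1.5796 -0.4607] grip 0.0088 59
bedpos mm [ -3.4848 104.4537  30.3432]
```

View pics/w4.png

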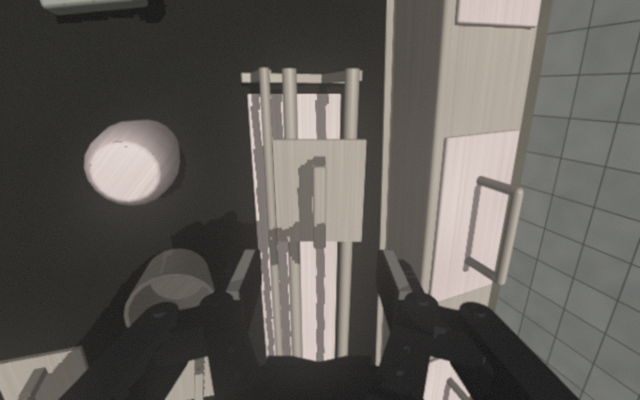

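Lid A lies flat on the rails with its handle along them and its left edge at the stop rod (image x about 272). Lids C and B next, unloading before the slide so the guard only reacts to the stop.

```bash
sed -i 's/    p=bot.sense()\["tcp_pos"\]+RB@\[0,0,.0007\]/    p=bot.sense()["tcp_pos"]+RB@[0,0,.0012]; line(p,.01); bot.dwell(.3); rep("unload")/' h.py
python3 - <<'E'
from h import *
if pick((.561,-.1708),rad(-12),.029,.009,.22): lay(-.105,.029)
if pick((.4136,-.1436),rad(-9.5),.029,.009,.22): lay(0,.029)
p=bed(-.0,-.06,.25);go(p,PSI,TILT)
w=cam("wrist");im=w["img"];cv2.imwrite("pics/w5.png",im)
rep()
E
```

```text
grip t=59.6 [ 0.5612 -0.1708  0.0292] F [0.7061 1.0614 0.6977] grip 0.0087 59
lift t=60.8 [ 0.56   -0.1709  0.2984] F [ 0.3243 -0.42   -1.6589] grip 0.0084 58
above t=61.4 [ 0.6543 -0.1443  0.2169] F [ 0.4264 -1.0615 -0.4991] grip 0.0090 58
down True
down t=62.9 [ 0.6955 -0.1459  0.1061] F [-1.9934 -0.88    4.5174] grip 0.0089 59
unload t=63.6 [ 0.695  -0.1459  0.1071] F [-0.0205  0.0615 -2.668 ] grip 0.0088 58
slide True
slid t=64.3 [ 0.6833 -0.1454  0.1038] F [ 2.1617  0.36   -0.3244] grip 0.0090 59
bedpos mm [  -4.3276 -105.117    32.2534]
grip t=69.1 [ 0.4135 -0.1437  0.0291] F [-1.5918 -0.2634  3.2481] grip 0.0085 59
lift t=70.3 [ 0.4126 -0.1433  0.2987] F [-0.1573  0.3684 -1.4695] grip 0.0089 58
above t=71.4 [ 0.6591 -0.0403  0.2172] F [ 0.0996  0.3261 -1.9177] grip 0.0091 58
down True
down t=72.9 [ 0.7001 -0.041   0.106 ] F [-1.6894 -0.6858  4.9117] grip 0.0088 59
unload t=73.6 [ 0.6996 -0.0411  0.107 ] F [-0.1048 -0.9063 -1.5499] grip 0.0086 58
slide True
slid t=74.3 [ 0.6882 -0.0406  0.1037] F [ 2.9291  0.4749 -0.2326] grip 0.0087 59
bedpos mm [-4.0953 -0.2069 32.0346]
 t=76.3 [ 0.6142 -0.097   0.3082] F [ 0.1003  1.062  -0.1566] grip 0.0601 0
```

View pics/w5.png

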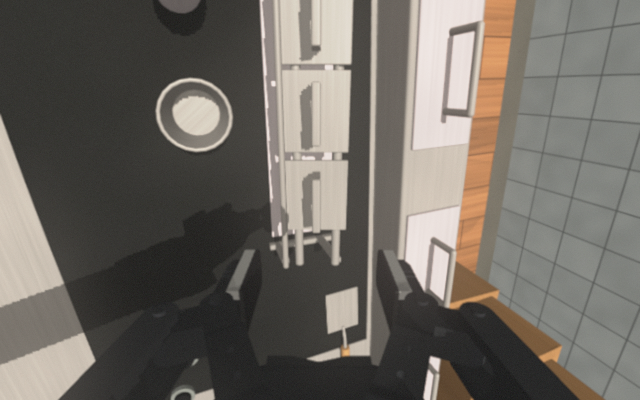

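The three lids lie side by side at image rows 30, 110 and 195, in line along the rod. I'll press the button next, then check the contact in a close crop of this picture. First I'll re-locate the large button with the wrist camera.

```bash
python3 - <<'E'
from h import *
im=cv2.imread("pics/w5.png");cv2.imwrite("pics/w5c.png",cv2.resize(im[0:270,255:365],None,fx=2.2*2,fy=2.2,interpolation=cv2.INTER_CUBIC))
bot.set_gripper(0)
go([.478,-.385,.2],rad(30));rep()
w=cam("wrist");cv2.imwrite("pics/w6.png",w["img"])
import pickle;pickle.dump(w,open("w6.pkl","wb"))
E
```

```text
t=78.2 [ 0.4791 -0.3837  0.2007] F [-0.5556  0.2047 -0.2666] grip 0.0003 0
```

View pics/w5c.png

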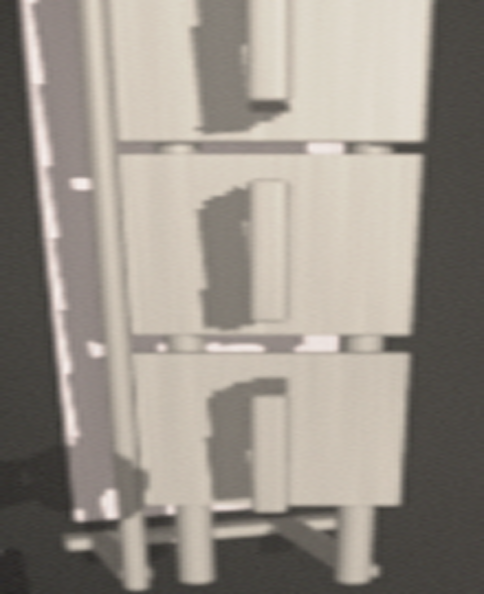

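View pics/w6.png

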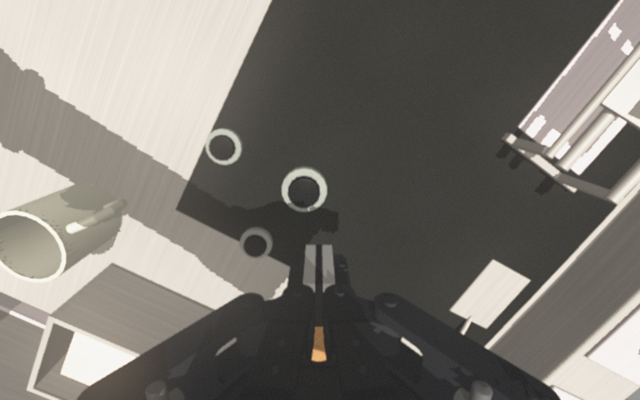

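The lids sit within about 2 mm of the rod, and the crop can't settle whether they touch. Before pressing the button I'll grip each handle again and push it down-slope with a firmer guard.

```bash
python3 - <<'E'
from h import *
bot.set_gripper(.06)
for y,x in((-.105,-.0043),(0,-.0041),(.105,-.0035)):
    go(bed(x,y,.13),PSI,TILT); line(bed(x,y,.031),.15)
    bot.set_gripper(0); bot.dwell(.2)
    p=bot.sense()["tcp_pos"]; b=lambda:1e3*(RB.T@(bot.sense()["tcp_pos"]-BED)); b0=b()
    g=line(p-RB@[.012,0,0],.015,guard=14); print(g,b0,b(),RB.T@bot.sense()["force"])
    bot.set_gripper(.06); line(bot.sense()["tcp_pos"]+RB@[0,0,.1],.15)
go(bed(0,-.06,.25),PSI,TILT)
im=cam("wrist")["img"];cv2.imwrite("pics/w7c.png",cv2.resize(im[0:270,255:365],None,fx=4.4,fy=2.2,interpolation=cv2.INTER_CUBIC));rep()
E
```

```text
True [  -3.7405 -105.1874   31.6847] [  -4.5843 -105.1609   33.1594] [ 1.977  -0.2081 -1.133 ]
True [-3.5355 -0.1002 31.702 ] [-4.2938 -0.0441 33.0877] [ 2.8647 -0.3894 -1.6056]
True [ -3.1047 105.0239  31.708 ] [ -3.9567 105.0104  32.8114] [ 3.017   1.6328 -1.0273]
 t=92.2 [ 0.6146 -0.0954  0.3086] F [-0.4518  0.2937 -0.3589] grip 0.0600 0
```

View pics/w7c.png

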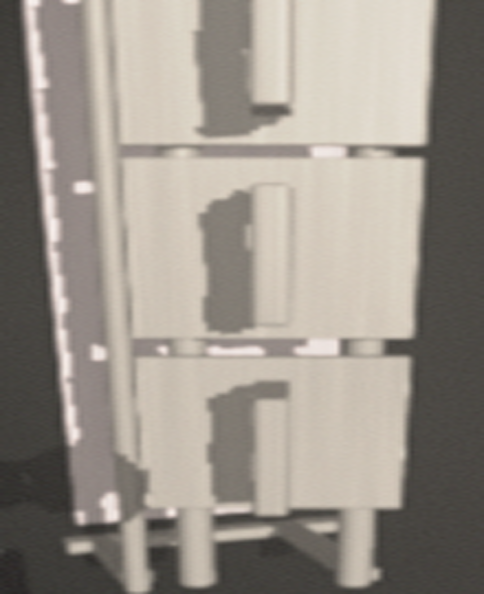

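All three lids stopped within about 0.8 mm of travel at 14 N, at the same place as before, so they are seated against the rod. Now the large button, at (304,189) in the wrist view.

```bash
python3 - <<'E'
from h import *
import pickle
a,b=pickle.load(open("s0.pkl","rb"));w=pickle.load(open("w6.pkl","rb"))
x,e=tri((a,(246.2,287.2)),(b,(339,311)),(w,(304,188)));print(x,e)
print(onz(w,(304,188),.015))
bot.set_gripper(0)
p=np.array([x[0],x[1],0])
go(p+[0,0,.15],rad(30));line(p+[0,0,.06],.15)
print(line(p+[0,0,.008],.02,guard=2.));rep("touch")
z=bot.sense()["tcp_pos"][2]
print(line(p+[0,0,z-.010],.015,guard=12));rep("pressed");bot.dwell(.3);rep()
line(p+[0,0,.06],.05);line(p+[0,0,.25],.2)
go([.3,-.45,.35],rad(30))
im=cam("scene")["img"];cv2.imwrite("pics/sc9.png",cv2.resize(im[50:300,205:465],None,fx=2.4,fy=2.4));rep()
E
```

```text
[ 0.4762 -0.4071  0.014 ] 0.002317743306160048
[ 0.4738 -0.4067  0.015 ]
True
touch t=96.5 [ 0.4762 -0.407   0.0272] F [ 1.0525 -0.2827  3.3031] grip -0.0001 1
True
pressed t=96.9 [ 0.4762 -0.407   0.0242] F [-1.0817 -0.2945  5.725 ] grip -0.0001 3
 t=97.2 [ 0.4763 -0.407   0.0241] F [-0.918  -0.4041  6.1666] grip 0.0001 3
 t=100.0 [ 0.3011 -0.449   0.349 ] F [ 0.1429 -0.3681 -0.2737] grip -0.0001 0
```

View pics/sc9.png

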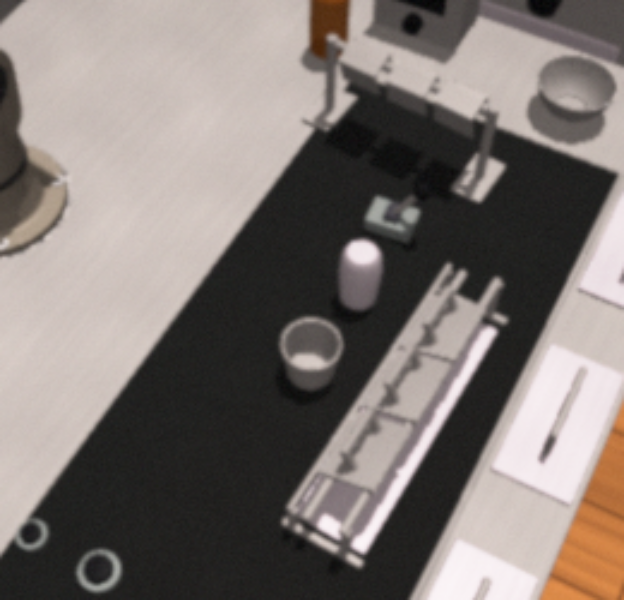

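Everything is in place and the pot and shaker haven't moved. The press ended on a transient though, after about 3 mm past the touch point, so I'll press again until it is firmly bottomed out.

```bash
python3 - <<'E'
from h import *
p=np.array([.4762,-.407,0])
go(p+[0,0,.15],rad(30));line(p+[0,0,.04],.15)
print(line(p+[0,0,.012],.012,guard=28));rep("pressed");bot.dwell(.4);rep()
line(p+[0,0,.06],.05);line(p+[0,0,.25],.2)
go([.3,-.45,.35],rad(30));rep()
E
```

```text
True
pressed t=103.5 [ 0.4763 -0.407   0.0241] F [-0.592   0.2316  7.4674] grip -0.0001 3
 t=103.9 [ 0.4763 -0.407   0.0241] F [-1.3674  1.0316  7.8264] grip 0.0003 3
 t=106.7 [ 0.3006 -0.4493  0.3492] F [ 0.4692 -0.0299  0.0838] grip 0.0004 0
```

```bash
python3 -c "
from workcell import bot
print(bot.sign_off())"
```

```text
the job is handed in; nothing more can be done
None
```

I handed the job in at about 107 s: drain lever right over, three saddles hung on the bar, three lids laid on the rails against the stop rod, the large start button pressed down to its stop (twice, to be sure) and released, and the pot and shaker left where they were; the hand-in gave no verdict.

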